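# Lift the carrier of rolls by its sprung handle and hold it level

## Robot

A 6-joint arm with a two-finger parallel gripper is mounted at the origin on the work surface. World frame = base frame: x ahead of the robot, y to its left, z up, the work surface at z = 0. Lengths are in m, angles in rad, forces in N, time in s.
With the tool pointing down it reaches from about 0.35 to 0.975 m from the base axis. Payload 4.9 kg.
Tool frame: the origin (TCP) lies midway between the tips of the shut fingers; the grasp point (between the pads) lies 19 mm behind it (arm.grip_point_offset is the x of the grasp point in the tool frame, in m); x points along the fingers, z is the direction in which the jaws open and shut, and the axes are right-handed (so a half turn about x gives the same grasp; the last joint's range is limited). The gripper opens to 85 mm and grips with 20 to 120 N. Pads are 22 mm wide; open, the fingers measure 114 mm over their backs; the gripper's body (76 mm by 85 mm) begins 54 mm behind the grasp point. The pads swing forward as they close: fully open they stand 13 mm farther back than shut.
Start: joints at [1.181, 0.053, 1.613, -0, 1.476, -0.119], TCP at [0.167, 0.602, 0.231] pointing down, gripper open.
Joint ranges: [-3.01, 3.01], [-1.01, 2.22], [0.06, 2.58], [-1.02, 4.17], [0.09, 2.62], [-3.14, 3.14]. Speed limits (rad/s): [2.57, 2.57, 3.14, 3.14, 3.14, 3.14].

## Interface

Orientations are given as a 3x3 rotation matrix whose columns are the frame's x, y, z axes.
In Python, from station import arm, optics gives the robot as it stands. Calls block until the motion is done:
- arm.reach(position, orientation): joint-space move of the TCP to a pose.
- arm.movel(position, orientation=None, velocity=0.15, f_stop=None): straight line of the TCP; orientation=None keeps the orientation; velocity is the mean speed in m/s. With f_stop (N) it stops when the force on the tool has changed by that much, and returns True; else False.
- arm.set_joints(angles): joint-space move.
- arm.ungrasp() and arm.close(): open the fingers fully, or close them until they stop; the grip force is fixed at half the most.
- arm.pause(seconds).
- arm.solve_ik(position, orientation): joint angles nearest the present ones, or None.
- arm.sense(): the state.
- optics.get_image(name): name is "scene" or "top"; returns the picture (400x640x3 uint8, blue, green, red); there is no depth.
- optics.camera_info(name): a dict with "fx", "fy", "cx", "cy" (pixels), "extrinsics" (4x4, takes a point from world to camera coordinates). Camera axes: x right, y down, z forward; pixel columns grow to the right and rows downward; lengths in m; the calibration is good to about 2 mm. A picture is of the moment at which its call begins. camera_info takes no time and is no camera call.
A pose or a line that the arm cannot do raises arm.IKError and nothing moves.
- arm.job_done(): hands the job in, once; it reports no verdict.
The state is a dict: "time_s": time; "q": joint angles; "qvel": joint speeds; "joint_torque": joint torques, N m; "tool_pos": TCP position; "tool_rot": TCP orientation; "force": force on the tool from outside, world axes, zero at the start; "ft_torque": the same for the moment, N m; "width": finger opening in m.
Only numpy, scipy, OpenCV 4.12 (cv2) and the standard library are available. Lean on these libraries where they do the work, as an engineer would, in place of code of your own. Each camera call takes 0.05 s, during which the arm holds its last target.

## Task

One of the two roll carriers on the bench has four baked rolls on it, and its stand has to be wiped underneath. Take that carrier by the bar on top, pull the sprung handle straight up to its stop, lift the carrier at least 8 cm clear above its stand and hold it there level and still, with all four rolls on it, the program finishing while the gripper still holds it up. Leave the empty carrier and everything else on the bench where it is.

Things in the scene. Friction and masses are not known exactly. Their poses are not given: they have to be found in the camera images.
- carrier: Aluminium tray 220 x 180 mm (x by y), rim 14 mm high, red-brown liner, central steel tube (20 mm across, top 68 mm above the underside); above it a black bar handle on a rod. Carries four rolls. Origin: centre of underside; z up, x along the bar. Loose on its stand, underside 50 mm above the bench, between stops 13 mm high with 4 mm play: lifts straight up. 0.65 to 0.9 kg in all.
- pull (a joint): Travel of the loaded carrier's handle along its z, in m: 0 fully in, 0.05 out at its stop. A spring pulls it in: 1 N at 0, 3.5 N at the stop (plus 0.9 N of handle weight), less than the carrier weighs, so the carrier stays down until the handle reaches its stop, then rises; hung by the handle it stays at the stop; let go, it snaps back.
- pull_grip (a point): Centre of the loaded carrier's black handle bar; axes as the carrier's. Bar 90 mm long (x), 16 mm wide (y), 20 mm high (z), flat-sided, on a rod 11 mm thick whose first 22 mm below the bar are bare when in, then comes the tube; bar centre 100 mm above the carrier's underside (150 mm above the bench) when in. Pinch its middle across the 16 mm width, firmly (about 40 N). Rolls' tops: about 43 mm below the bar.
- stand: Steel stand fixed to the bench under the loaded carrier, about 240 x 205 mm, its rails 50 mm high; origin: centre of its foot on the bench; axes as the carrier's.
- roll0: One of the four round rolls on the carrier, lying loose: 66 mm across, 43 mm high, 60 g; origin: centre of its underside, z up.
- roll1: One of the four round rolls on the carrier, lying loose: 66 mm across, 43 mm high, 60 g; origin: centre of its underside, z up.
- roll2: One of the four round rolls on the carrier, lying loose: 66 mm across, 43 mm high, 60 g; origin: centre of its underside, z up.
- roll3: One of the four round rolls on the carrier, lying loose: 66 mm across, 43 mm high, 60 g; origin: centre of its underside, z up.
- spare: Aluminium tray 220 x 180 mm (x by y), rim 14 mm high, red-brown liner, central steel tube (20 mm across, top 68 mm above the underside); above it a black bar handle on a rod. This is the empty carrier, of the same make, on a stand of its own; leave it. Origin: centre of the underside.
- shaker: Aluminium flour shaker, 50 mm across, 105 mm high, upright between the two carriers; origin: centre of the underside. Leave it.
- brush: Pastry brush lying between or behind the carriers; leave it.
- scraper: Flat dough scraper, 110 x 140 mm, at the left of the bench; leave it.
- stray_roll: A single roll on the bench at the right, as those on the carrier; leave it.
There are look-alikes about, which are no part of the job. Leave any green look-alike of the roll2 alone. What is shaped like the roll0 but blue is not meant.

How it is judged:
By the outcome, as a careful person would: the job done as asked, in the order asked, and still so for the second after the job is handed in, while the arm keeps its last pose, push and grip.
It also fails if it takes over 35 s, if anything falls off the work surface, if the arm or the gripper's body presses on something with over 40 N, if the wrist force passes 120 N, or if a joint passes its speed limit or range.

## Working session

There is one attempt and no reset: what is moved stays moved. The work goes in short steps, each a Python script; the robot and the scene stay as the last script left them, time stands still between calls to the robot, and variables do not carry over. Pictures are saved under pics/ and viewed, and the job is handed in when it is done.

```bash
mkdir -p pics; ls
python3 - <<'E'
from station import arm, optics
import cv2
for n in("scene","top"):
    cv2.imwrite(f"pics/{n}0.png",optics.get_image(n))
    c=optics.camera_info(n);print(n,c["fx"],c["fy"],c["cx"],c["cy"]);print(c["extrinsics"])
s=arm.sense();print(s["time_s"],s["tool_pos"],s["tool_rot"],s["width"],s["force"],arm.grip_point_offset)
E
```

```text
pics
scene 367.5416848495528 367.5416848495528 325.2492005677115 201.52614889889622
[[-0.57300264  0.81954777  0.00307143  0.28367416]
 [ 0.6709367   0.47124396 -0.57251469 -0.25432552]
 [-0.47065052 -0.3259917  -0.81988871  1.39986698]
 [ 0.          0.          0.          1.        ]]
top 452.26115393891814 452.26115393891814 324.7017249133737 200.61945781205088
[[-2.44384644e-02 -9.99694631e-01 -3.66141626e-03  3.50644707e-02]
 [-9.86122814e-01  2.47079617e-02 -1.64168550e-01  5.00423691e-01]
 [ 1.64208884e-01 -4.01421161e-04 -9.86425507e-01  1.60533521e+00]
 [ 0.00000000e+00  0.00000000e+00  0.00000000e+00  1.00000000e+00]]
0.1 [0.16695563 0.60171051 0.23017681] [[-7.43507921e-04 -9.63555904e-01  2.67506014e-01]
 [-1.72850834e-03  2.67506927e-01  9.63554387e-01]
 [-9.99998230e-01  2.54023943e-04 -1.86440793e-03]] 0.08547469822748745 [-0.17571578  0.34541997  0.41798873] -0.0187
```

View pics/scene0.png

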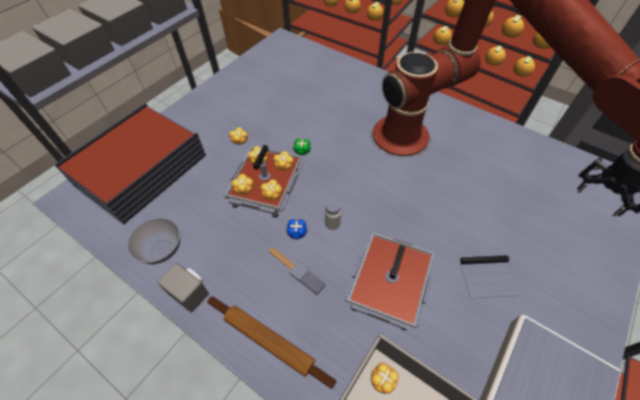

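View pics/top0.png

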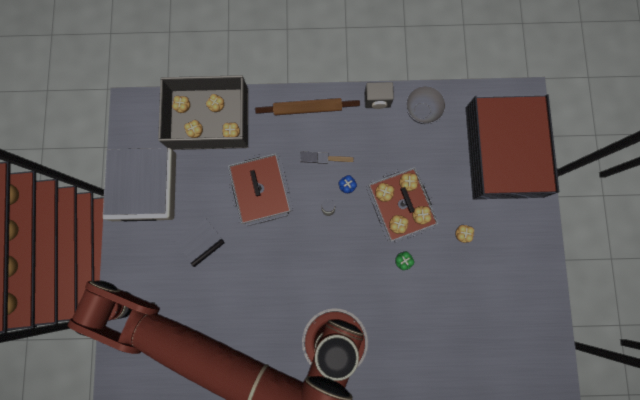

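The loaded carrier is at top (404,204) and scene (264,178), with four rolls on it. Possible mix-ups in the top view are the empty spare (260,188), the roll box (204,112), the stack of trays (511,146), the blue roll (347,184), the green roll (404,261) and the stray roll (465,234). I choose the loaded carrier and will check it in a crop.

Run:
```python
import cv2,numpy as np
a=cv2.imread("pics/top0.png")[155:255,350:480];b=cv2.imread("pics/scene0.png")[120:220,215:345]
o=np.vstack([cv2.resize(a,None,fx=3,fy=3,interpolation=2)[:, :],cv2.resize(b,None,fx=3,fy=3,interpolation=2)])
o=np.hstack([cv2.resize(x,None,fx=3,fy=3,interpolation=cv2.INTER_CUBIC) for x in(a,b)])
cv2.imwrite("pics/crop0.png",o)
```

```text
(no output)
```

View pics/crop0.png

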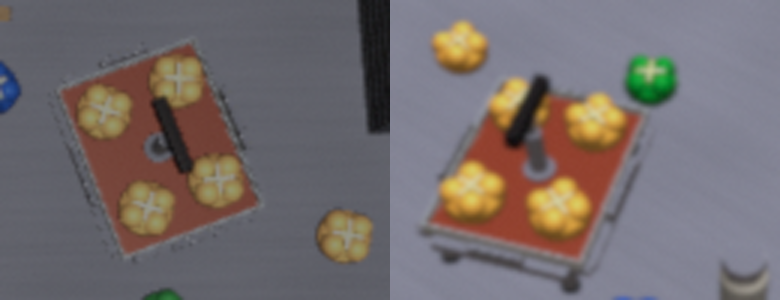

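Crop: four yellow rolls on the red liner and a black bar over the tube. The bar is near top (407,200) and scene (261,156). The stray, blue and green rolls are off the tray. Next I measure it.

```bash
cat > h.py <<'E'
import cv2,numpy as np
from station import arm,optics
def ray(n,p):
    c=optics.camera_info(n);E=np.array(c["extrinsics"]);R,t=E[:3,:3],E[:3,3]
    d=R.T@np.array([(p[0]-c["cx"])/c["fx"],(p[1]-c["cy"])/c["fy"],1]);return -R.T@t,d/np.linalg.norm(d)
def onz(n,p,z):
    o,d=ray(n,p);return o+d*(z-o[2])/d[2]
def proj(n,P):
    c=optics.camera_info(n);E=np.array(c["extrinsics"]);q=E[:3,:3]@P+E[:3,3];return np.array([c["fx"]*q[0]/q[2]+c["cx"],c["fy"]*q[1]/q[2]+c["cy"]])
def tri(p1,p2):
    o1,d1=ray("top",p1);o2,d2=ray("scene",p2)
    s=np.linalg.lstsq(np.c_[d1,-d2],o2-o1,rcond=None)[0];a,b=o1+s[0]*d1,o2+s[1]*d2
    return (a+b)/2,np.linalg.norm(a-b)
def bar(n,im,win):
    x0,y0,x1,y1=win;r=im[y0:y1,x0:x1];m=(r.max(2)<60).astype(np.uint8)
    k,l,st,ce=cv2.connectedComponentsWithStats(m)
    i=1+np.argmax(st[1:,4]);mm=(l==i).astype(np.uint8)
    pts=cv2.findNonZero(mm).reshape(-1,2)+[x0,y0]
    return cv2.minAreaRect(pts.astype(np.float32)),pts.mean(0),pts
E
python3 - <<'E'
from h import *
t=cv2.imread("pics/top0.png");s=cv2.imread("pics/scene0.png")
rt,ct,pt=bar("top",t,(392,180,425,220));rs,cs,ps=bar("scene",s,(248,140,275,172))
print(rt,ct,len(pt));print(rs,cs,len(ps))
print(tri(rt[0],rs[0]),tri(ct,cs))
for n,p in(("top",pt),("scene",ps)):
    q=p.astype(float)
    w=np.array([onz(n,x,.15) for x in q]);m=w.mean(0);u,S,v=np.linalg.svd(w-m,full_matrices=False);print(n,m,np.degrees(np.arctan2(v[0,1],v[0,0])), np.ptp((w-m)@v[0]),np.ptp((w-m)@v[1]))
# tray outline via red liner
for n,im,win in(("top",t,(360,155,450,250)),("scene",s,(215,130,315,220))):
    x0,y0,x1,y1=win;h=cv2.cvtColor(im[y0:y1,x0:x1],cv2.COLOR_BGR2HSV)
    m=((h[...,0]<28)|(h[...,0]>172))&(h[...,1]>110)&(h[...,2]>60)
    k,l,st,ce=cv2.connectedComponentsWithStats(m.astype(np.uint8));i=1+np.argmax(st[1:,4])
    p=cv2.findNonZero((l==i).astype(np.uint8)).reshape(-1,2)+[x0,y0]
    w=np.array([onz(n,x,.055)[:2] for x in p.astype(float)])
    print(n,cv2.minAreaRect((w*1000).astype(np.float32)))
E
```

```text
((404.75860595703125, 200.3965606689453), (25.8116512298584, 9.656156539916992), 68.19859313964844) [406.70503597 200.07194245] 139
((260.8445739746094, 157.18243408203125), (5.7186279296875, 24.590099334716797), 27.897274017333984) [260.24369748 157.5210084 ] 119
(array([ 0.47878002, -0.25151971,  0.14827432]), np.float64(0.00504504128582306)) (array([ 0.47919322, -0.25719604,  0.14396065]), np.float64(0.0008079633944286844))
top [ 0.47802762 -0.25572606  0.15      ] -162.48904216931604 0.0874185705945564 0.03360511358024754
scene [ 0.48263598 -0.25348179  0.15      ] 20.930550320316247 0.09381870704991302 0.019255264031068694
top ((480.9720153808594, -258.0719909667969), (207.10025024414062, 166.54966735839844), 18.797361373901367)Traceback (most recent call last):
  File "<stdin>", line 15, in <module>
  File "h.py", line 7, in onz
    o,d=ray(n,p);return o+d*(z-o[2])/d[2]
        ~~~^^^^^
  File "h.py", line 4, in ray
    c=optics.camera_info(n);E=np.array(c["extrinsics"]);R,t=E[:3,:3],E[:3,3]
ValueError: time passes only in moves, steps and waits
```

```bash
sed -i 's/^def ray/import functools\nci=functools.lru_cache(None)(optics.camera_info)\ndef ray/; s/c=optics.camera_info(n)/c=ci(n)/' h.py
python3 - <<'E'
from h import *
t=cv2.imread("pics/top0.png");s=cv2.imread("pics/scene0.png")
for th in(35,45,60):
  c={}
  for n,im,win in(("top",t,(392,180,425,220)),("scene",s,(248,140,275,172))):
    x0,y0,x1,y1=win;r=cv2.resize(im[y0:y1,x0:x1],None,fx=8,fy=8,interpolation=cv2.INTER_CUBIC)
    m=(r.max(2)<th).astype(np.uint8);m=cv2.morphologyEx(m,cv2.MORPH_OPEN,cv2.getStructuringElement(2,(27,27)))
    k,l,st,ce=cv2.connectedComponentsWithStats(m);i=1+np.argmax(st[1:,4])
    p=(cv2.findNonZero((l==i).astype(np.uint8)).reshape(-1,2)+.5)/8-.5+[x0,y0];p=p[::7]
    R=cv2.minAreaRect(p.astype(np.float32));c[n]=p.mean(0)
    w=np.array([onz(n,x,.15) for x in p]);M=w.mean(0);u,S,v=np.linalg.svd(w-M,full_matrices=False);print(th,n,R,c[n],M,np.degrees(np.arctan(v[0,1]/v[0,0])),np.ptp((w-M)@v[0]))
  print(tri(c["top"],c["scene"]))
for n,im,win in(("top",t,(360,155,450,250)),("scene",s,(215,130,315,220))):
    x0,y0,x1,y1=win;h=cv2.cvtColor(im[y0:y1,x0:x1],cv2.COLOR_BGR2HSV)
    m=((h[...,0]<28)|(h[...,0]>172))&(h[...,1]>110)&(h[...,2]>60)
    m=cv2.morphologyEx(m.astype(np.uint8),cv2.MORPH_OPEN,np.ones((3,3)))
    k,l,st,ce=cv2.connectedComponentsWithStats(m);i=1+np.argmax(st[1:,4])
    p=cv2.findNonZero((l==i).astype(np.uint8)).reshape(-1,2)+[x0,y0]
    w=np.array([onz(n,x,.055)[:2] for x in p.astype(float)])
    print(n,cv2.minAreaRect((w*1000).astype(np.float32)))
E
```

```text
Traceback (most recent call last):
ValueError: attempt to get argmax of an empty sequence
```

Run:
```python
from h import *
t=cv2.imread("pics/top0.png");s=cv2.imread("pics/scene0.png")
for th in(50,60,70):
  c={}
  for n,im,win,K in(("top",t,(392,180,425,220),25),("scene",s,(248,140,275,172),19)):
    x0,y0,x1,y1=win;r=cv2.resize(im[y0:y1,x0:x1],None,fx=8,fy=8,interpolation=cv2.INTER_CUBIC)
    m=(r.max(2)<th).astype(np.uint8);m=cv2.morphologyEx(m,cv2.MORPH_OPEN,cv2.getStructuringElement(2,(K,K)))
    k,l,st,ce=cv2.connectedComponentsWithStats(m)
    if k<2: print(th,n,"none");continue
    i=1+np.argmax(st[1:,4])
    p=(cv2.findNonZero((l==i).astype(np.uint8)).reshape(-1,2)+.5)/8-.5+[x0,y0];p=p[::7]
    R=cv2.minAreaRect(p.astype(np.float32));c[n]=p.mean(0)
    w=np.array([onz(n,x,.15) for x in p]);M=w.mean(0);u,S,v=np.linalg.svd(w-M,full_matrices=False);print(th,n,np.round(R[1],1),c[n],M,np.degrees(np.arctan(v[0,1]/v[0,0])),np.ptp((w-M)@v[0]))
  if len(c)==2:print(tri(c["top"],c["scene"]))
for n,im,win in(("top",t,(360,155,450,250)),("scene",s,(215,130,315,220))):
    x0,y0,x1,y1=win;h=cv2.cvtColor(im[y0:y1,x0:x1],cv2.COLOR_BGR2HSV)
    m=((h[...,0]<28)|(h[...,0]>172))&(h[...,1]>110)&(h[...,2]>60)
    m=cv2.morphologyEx(m.astype(np.uint8),cv2.MORPH_OPEN,np.ones((3,3)))
    k,l,st,ce=cv2.connectedComponentsWithStats(m);i=1+np.argmax(st[1:,4])
    p=cv2.findNonZero((l==i).astype(np.uint8)).reshape(-1,2)+[x0,y0]
    w=np.array([onz(n,x,.055)[:2] for x in p.astype(float)])
    print(n,cv2.minAreaRect((w*1000).astype(np.float32)))
```

```text
50 top [25.3  5.2] [406.95705702 199.76396089] [ 0.47906588 -0.25663694  0.15      ] 18.217245964408963 0.08599649094148853
50 scene [ 5.5 24.3] [260.12329665 157.72418763] [ 0.48350107 -0.25322947  0.15      ] 20.60504193895204 0.09353081214831135
(array([ 0.48000209, -0.25775173,  0.14353586]), np.float64(0.00022843509042252386))
60 top [26.1  6. ] [407.00031198 199.78483777] [ 0.4789934  -0.25677844  0.15      ] 18.71022217141949 0.08883864787476836
60 scene [ 6.2 24.7] [260.13356947 157.67893053] [ 0.4833295  -0.25333389  0.15      ] 21.152105468750346 0.09576814267553155
(array([ 0.47989243, -0.25784911,  0.1435927 ]), np.float64(0.00031240321363147465))
70 top [26.8  6.6] [407.03332078 199.77974398] [ 0.47901034 -0.25689046  0.15      ] 19.0198377435155 0.09085999209721943
70 scene [ 7.  25.2] [260.17174714 157.67409984] [ 0.48323336 -0.25325712  0.15      ] 21.222839965820654 0.0978117703936219
(array([ 0.47984673, -0.25787426,  0.14358413]), np.float64(0.000524359024872425))
top ((480.84246826171875, -257.7408142089844), (207.23170471191406, 165.5533905029297), 19.175762176513672)
scene ((471.6552734375, -265.027099609375), (218.88096618652344, 175.35675048828125), 18.984455108642578)
```

Bar centre is about (0.480, -0.257, 0.15), yaw about 19°. The tray liner gives the same centre and yaw. Now approach.

```bash
cat >> h.py <<'E'
yaw=np.radians(19.0);C=np.array([.4803,-.2564])
def Rot(s):
    x=np.array([0,0,-1.]);z=s*np.array([-np.sin(yaw),np.cos(yaw),0]);return np.c_[x,np.cross(z,x),z]
E
python3 - <<'E'
from h import *
best=None
for s in(1,-1):
    q=arm.solve_ik([*C,.25],Rot(s));print(s,q)
    if q is not None and (best is None or abs(q[5])<abs(best[1][5])):best=(s,q)
s=best[0];print("sign",s);open("sign","w").write(str(s))
p=arm.sense()["tool_pos"];arm.movel([p[0],p[1],.30])
arm.reach([*C,.25],Rot(s))
arm.movel([*C,.175],velocity=.15)
st=arm.sense();print(st["time_s"],st["tool_pos"],st["force"])
for n in("top","scene"):
    im=optics.get_image(n);cv2.imwrite(f"pics/{n}1.png",im)
a=cv2.imread("pics/top1.png")[140:270,330:480];b=cv2.imread("pics/scene1.png")[80:210,200:350]
cv2.imwrite("pics/crop1.png",np.hstack([cv2.resize(x,None,fx=2.6,fy=2.6,interpolation=2) for x in(a,b)]))
E
```

```text
1 [-6.27055289e-01 -1.50986691e-01  1.77838343e+00 -4.44089210e-16
  1.51419592e+00 -2.52946417e+00]
-1 [-6.27055289e-01 -1.50986691e-01  1.77838343e+00 -4.44089210e-16
  1.51419592e+00  6.12128480e-01]
sign -1
4.5583 [ 0.48072901 -0.2565375   0.17569981] [-0.15442249  0.09649711  0.75107864]
```

View pics/crop1.png

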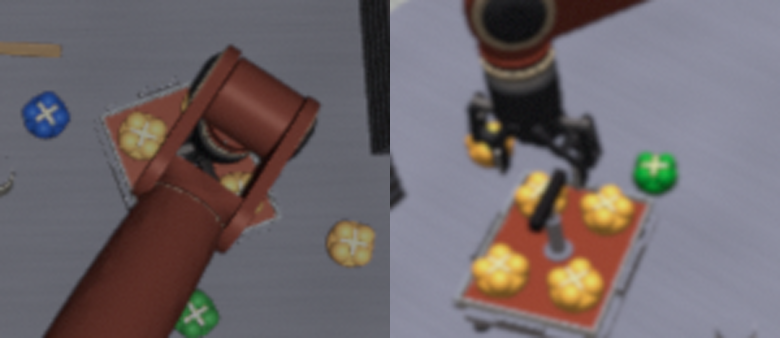

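The scene crop shows the fingers at about (505,165) and (590,175), on either side of the bar at (548,200), and all four rolls in place. Descend with a force stop and close.

Run:
```python
from h import *
print(arm.movel([*C,.130],velocity=.08,f_stop=6))
st=arm.sense();print(st["tool_pos"],st["force"])
arm.close();arm.pause(.2)
st=arm.sense();print(st["time_s"],st["tool_pos"],st["force"],st["ft_torque"],st["width"])
im=optics.get_image("scene");cv2.imwrite("pics/scene2.png",im);cv2.imwrite("pics/crop2.png",cv2.resize(im[80:210,200:350],None,fx=4,fy=4,interpolation=2))
```

```text
False
[ 0.48032996 -0.25644945  0.12989444] [ 0.60836683  0.02158866 -0.0462697 ]
6.2083 [ 0.48047868 -0.25668693  0.13033524] [-0.666817   -0.76735237  1.35785509] [-0.15601711  0.01729153  0.01674702] 0.01506110993900272
```

View pics/crop2.png

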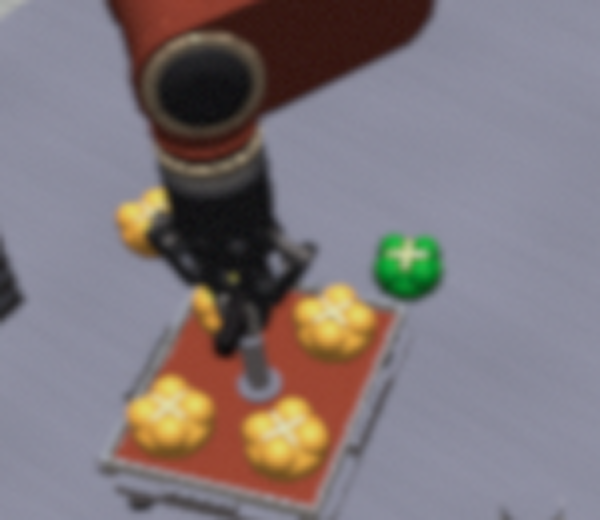

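The opening is 15 mm with almost no side force, and the fingers are on the bar's middle at about (240,305). Pull straight up slowly.

Run:
```python
from h import *
def rep(t):
    st=arm.sense();print(t,round(st["time_s"],2),np.round(st["tool_pos"],4),np.round(st["force"],2),np.round(st["ft_torque"],2),round(st["width"],4))
p=arm.sense()["tool_pos"];z0=.130
for d,v in((.025,.04),(.046,.03),(.056,.02),(.065,.03)):
    arm.movel([*C,z0+d],velocity=v);rep(d)
im=optics.get_image("scene");cv2.imwrite("pics/scene3.png",im);cv2.imwrite("pics/crop3.png",cv2.resize(im[60:220,180:350],None,fx=3.5,fy=3.5,interpolation=2))
```

```text
0.025 7.03 [ 0.4799 -0.2561  0.1545] [-0.55 -0.4  -2.97] [-0.09  0.06  0.02] 0.0155
0.046 7.88 [ 0.4803 -0.2563  0.1758] [-1.01  1.46 -4.09] [0.1  0.08 0.02] 0.0151
0.056 8.53 [ 0.4801 -0.2563  0.1855] [ 0.2   0.59 -8.1 ] [-0.03 -0.03  0.01] 0.0151
0.065 8.98 [ 0.4805 -0.2566  0.1955] [-0.82 -0.11 -8.43] [-0.01 -0.02  0.03] 0.0148
```

View pics/crop3.png

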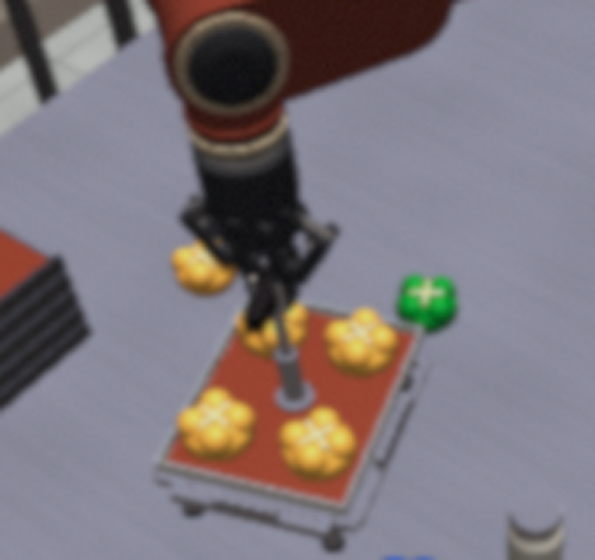

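The handle is out, the force is steady at about 8.4 N and the tray is just off its stand and level with four rolls. Finish the lift.

Run:
```python
from h import *
def rep(t):
    st=arm.sense();print(t,round(st["time_s"],2),np.round(st["tool_pos"],4),np.round(st["force"],2),np.round(st["ft_torque"],2),round(st["width"],4),np.abs(st["qvel"]).max())
arm.movel([*C,.130+.167],velocity=.05);rep("up");arm.pause(1.0);rep("hold")
for n in("scene","top"):cv2.imwrite(f"pics/{n}4.png",optics.get_image(n))
a=cv2.imread("pics/top4.png")[140:280,340:480];b=cv2.imread("pics/scene4.png")[60:220,180:340]
cv2.imwrite("pics/crop4.png",np.hstack([cv2.resize(x,(400,400),interpolation=2) for x in(a,b)]))
# liner plane check from scene+top: print expected liner corner pixels at lift h
c,s=np.cos(yaw),np.sin(yaw)
for h in(.11,.12):
  z=.05+h+.014
  print(h,[np.round(proj("scene",np.array([C[0]+c*u-s*v,C[1]+s*u+c*v,z])),0).tolist() for u,v in((.11,.09),(.11,-.09),(-.11,-.09),(-.11,.09))])
```

```text
up 11.22 [ 0.4802 -0.2563  0.2966] [ 0.79  0.02 -7.19] [-0.01  0.02  0.  ] 0.0148 0.002162189300091911
hold 12.22 [ 0.4803 -0.2564  0.297 ] [-0.07  0.4  -8.3 ] [-0.03 -0.01  0.  ] 0.0147 0.002063487527203531
0.11 [[274.0, 185.0], [216.0, 172.0], [246.0, 121.0], [299.0, 132.0]]
0.12 [[274.0, 183.0], [215.0, 170.0], [245.0, 119.0], [298.0, 130.0]]
```

View pics/crop4.png

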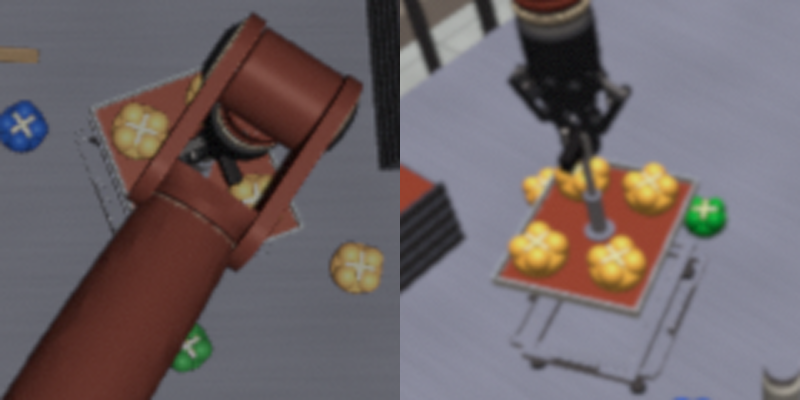

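View pics/scene4.png

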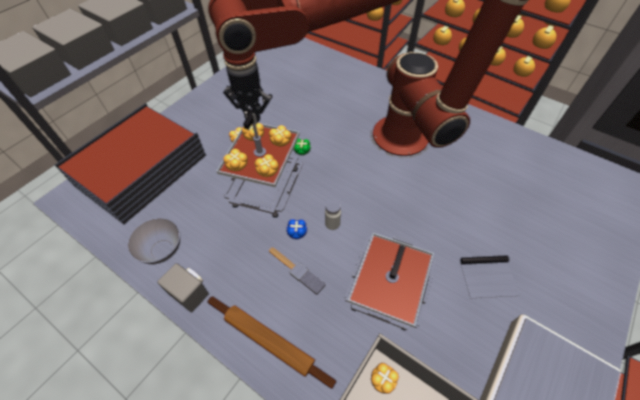

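The tray is up over the empty stand. Its corners at scene (276,184), (218,172) and (298,133) match a level tray lifted about 11 cm to within 2 px. The four rolls are on it and the other things haven't moved. Hand in.

Run:
```python
from h import *
st=arm.sense();print(st["time_s"],st["tool_pos"],st["width"],st["force"])
arm.job_done()
```

```text
12.325 [ 0.480301   -0.25638017  0.29697761] 0.015067584115028315 [-0.41857401  0.35430618 -7.38930669]
the job is handed in; nothing more can be done
```

I gripped the loaded carrier by the middle of its bar and pulled the handle straight up to its stop. I then lifted the carrier about 11 cm above its stand and handed the job in at 12.3 s with the gripper still holding it.

- **Level and height:** three visible tray corners in the last picture match a level tray lifted 11–12 cm, to within about 2 px.
- **Rolls and other things:** all four rolls were on the tray, and the empty carrier and the rest of the bench looked untouched.
- **Grip and load:** the finger opening stayed at about 15 mm and the arm was still during a 1 s hold. The force held at about 7–8 N, consistent with the carrier's weight given sensor noise of about 1 N.
- **What disagreed:** the two cameras differed by about 5 mm on where the bar was (about 3 mm across it). I aimed between them, and the close produced almost no side force. The scene camera alone put the tray about 1 cm off, so I used the top view for it.

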